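# Demould the cast bracket and put it on the balance

## Robot

A 7-joint arm with a two-finger parallel gripper is mounted at the origin on the work surface. World frame = base frame: x ahead of the robot, y to its left, z up, the work surface at z = 0. Lengths are in m, angles in degrees, forces in N, time in s.
With the tool pointing down it reaches from about 0.425 to 0.875 m from the base axis. Payload 4.7 kg.
Tool frame: the origin (TCP) lies on the mounting face of the last link; the fingertips stand 182 mm ahead of it and the grasp point (between the pads) lies 164 mm ahead of it; z points along the fingers, x is the direction in which the jaws open and shut, and the axes are right-handed (so a half turn about z gives the same grasp; the last joint's range is limited). The gripper opens to 87 mm and grips with 3 to 60 N. Pads are 19 mm wide; open, the fingers measure 117 mm over their backs; the gripper's body (75 mm by 190 mm) begins 51 mm behind the grasp point.
Start: joints at [-63.249, 18.392, -4.016, 83.108, 1.295, 78.541, -3.26], TCP at [0.284, 0.584, 0.405] pointing down, gripper open.
Joint ranges: [-163.93, 163.93], [-17.29, 119.83], [-79.2, 71.16], [3.27, 140.29], [-89.18, 269.18], [5.43, 117.66], [-154.24, 154.24]. Speed limits (degrees/s): [147.25, 147.25, 180, 180, 180, 180, 180].

## Interface

Orientations are given as [roll, pitch, yaw] about the fixed x, y, z axes, in that order (R = Rz(yaw) Ry(pitch) Rx(roll)).
In Python, from cell import status, cams, env, outline_of, landmark_of gives the robot as it stands. The module is installed in compiled form; this text tells all that it offers.
- The arm moves only by the tool jog_arm, never from a script. Its argument "rows" is a list of rows, each a list of 7 numbers: the closure, from 0 (fully open) to 1 (shut), then the shift along the tool's x, y, z in m, then the turn, a rotation vector about the tool's x, y, z in degrees. A call has 1 to 12 rows; each row shifts and turns the commanded pose from where the row before left it, along the tool's axes as they then stand; what a row does not reach is not made up. A row lasts 1/12 s, in which the tool goes at most 41.7 mm and 7.16 degrees, less where a joint would pass 70% of its speed; a pose out of reach is approached as far as the arm can. A call with a gripper value outside its range is refused whole. The fingers move at their own pace and stop on an object; "grip_force" is the grip in N (left out, the last holds). Time passes only in rows, so rows that do not move let the fingers close. It gives the time, the measured TCP pose, the force and the opening at its end, in the units of the state.
- status.get_obs(): the state, without advancing time (a new reading comes with each control period).
- cams.read_camera(name): name is "scene" or "top"; returns (picture, depth): 420x560x3 uint8, red, green, blue; 420x560 float32, m along the optical axis (not along the pixel's ray), 0 where there is no reading.
- cams.camera_params(name): a dict with "vfov" (degrees; the focal length in pixels is half the picture's height over the tangent of half this angle, whatever the lens; pixels are square), "cx", "cy" (the principal point, pixels), "eye" and "attitude" of the camera in the world. Camera axes: x right, y up, looking along -z (the intrinsics and any distortion apply to the point x, -y, -z); pixel columns grow to the right and rows downward; lengths in m; the calibration is good to about 2 mm. A picture is of the moment at which its call begins. camera_params takes no time and is no camera call.
- env.sign_off(): hands the job in, once; it reports no verdict.
Trained networks look in the newest picture that a camera, given by its name, has taken for a name from the list of things; names that differ only in an ending like _2 or _b are one class to them, and where a whole thing is asked for, a point or a joint stands for the part that bears it (a point fixed in the world has none). Each returns a list of dicts, best first, with "conf" (0 to 1); they miss things now and then, are a little off and sometimes report something else, mostly with a low value. They report only what shows in the picture. A call takes as long as a camera call. They do not tell look-alikes from the thing itself.
- outline_of(camera, name): "pixels" (420x560 bool, what is visible of it) and "box" ([left, top, right, bottom] in pixels, round what is visible of it).
- landmark_of(camera, name): "position" ([row, column] in pixels: a listed point, or the origin of a listed thing).
The state is a dict: "time_s": time; "qpos": joint angles; "joint_velocities": joint speeds; "effort": joint torques, N m; "tool_pos": TCP position; "tool_rot": TCP orientation; "force": force on the tool from outside, world axes, zero at the start; "wrist_torque": the same for the moment, N m; "grip_width": finger opening in m.
Only numpy, scipy, OpenCV 4.12 (cv2) and the standard library are available. Lean on these libraries where they do the work, as an engineer would, in place of code of your own. Each camera call takes 0.05 s, during which the arm holds its last target. There are 200 camera calls.

## Task

Lift the cast angle bracket (the casting with the flat upright plate) up out of its open mould and set it down gently in the middle of the balance's pan, standing on its base plate, then let go of it. Leave the round casting sitting in its own mould.

Things in the scene. Friction and masses are not known exactly. Their poses are not given: they have to be found in the camera images.
- bracket: L-shaped cream resin casting, 50 to 100 g. Base plate 70 (x) x 50 (y) x 10 mm; on its +y edge an upright web, 70 mm along x, 8 mm thick (y +17 to +25), top 52 mm above the underside; two 9 mm holes at x -22 and +22. Origin: centre of the underside, z up. Base loose in the mould (2 mm play), x along the mould's x; the web stands free above it, to be pinched across its 8 mm from above.
- bracket_mould: Open aluminium block fixed to the bench, 120 (x) x 100 (y) x 30 mm high; in its top a central rectangular cavity 74 x 54 mm, 12 mm deep (floor 18 mm above the bench), holding the bracket's base. 6 mm high, 8 mm thick dowel pins at two opposite corners; a small lug at the foot of each x end. Origin: centre of the underside, z up.
- round_foot: The casting to leave alone, same cream resin: a disc of 70 mm diameter, 10 mm thick, with a central round stub of 22 mm diameter, its top 52 mm above the underside. Origin: centre of the underside; z up. It sits in a round cavity of a second aluminium block of the same outer size.
- pan (a point): Centre of the top face of the balance's pan: a flat bare steel plate 150 x 150 mm, 70 mm above the bench, on a white balance body 240 (x) x 190 (y) mm, fixed to the bench. x and y run along the pan's sides, z up; the display lies towards -x; the body's top is 15 mm below the pan's top.
Things that resemble listed ones, but are neither listed nor needed, are in the scene too. What is shaped like the bracket but green or red is not meant.

How it is judged (in metres and radians):
On the way:
1. the bracket is held by the gripper, lifted clear of its mould (base at least 20 mm above the mould's top) (z of bracket in the frame of bracket_mould above 0.05 m and contact force between the fingers and bracket above 0.5 N), for 0.1 s.
At the end, for the whole second after the job is handed in: The bracket stands at rest, released, on the pan (upright within 10 degrees, underside within 6 mm of the pan top), its base centre within 35 mm of the pan centre; the round casting is still in its mould, within 15 mm of its start and upright within 10 degrees (horizontal distance between bracket and pan below 0.035 m and z of bracket in the frame of pan between -0.006 and 0.006 m and angle between each of bracket, round_foot's own z axis and vertical below 0.17 rad and linear speed of bracket below 0.03 m/s and contact force between the fingers and bracket below 0.1 N and distance of round_foot from where it was at the start of the episode below 0.015 m); the robot touches nothing.
It fails at once if the bracket is dropped or thrown: out of the fingers and moving faster than 0.6 m/s (a fall of about 20 mm) (contact force between the fingers and bracket below 0.01 N and linear speed of bracket above 0.6 m/s).
It fails at once if the round casting is moved more than 30 mm (distance of round_foot from where it was at the start of the episode above 0.03 m).
It also fails if it takes over 42 s, if anything falls off the work surface, if the arm or the gripper's body presses on something with over 40 N, if the wrist force passes 120 N, or if a joint passes its speed limit or range.

## Working session

There is one attempt and no reset: what is moved stays moved. The work goes in short steps, Python scripts to look and compute and a tool call to move; the robot and the scene stay as the last step left them, time stands still between calls to the robot, and variables do not carry over. Pictures are saved under pics/ and viewed, about 8 in all and at most 12, crops included, and the job is handed in when it is done.

Besides the shell and the picture viewer there is one more tool, called after "Request:" by a JSON object that holds its "api" and its "payload". jog_arm: Moves the arm, as the interface text tells. Its arguments: {"type":"object","properties":{"rows":{"type":"array"},"grip_force":{"type":"number"}},"required":["rows"]}

```bash
mkdir -p pics; cat > h.py <<'E'
import numpy as np, cv2
from cell import status, cams, env, outline_of, landmark_of
from scipy.spatial.transform import Rotation as R
E
python3 - <<'E'
from h import *
o=status.get_obs(); print(o)
for c in ("scene","top"):
    print(cams.camera_params(c))
    p,d=cams.read_camera(c); cv2.imwrite(f"pics/{c}0.png",p[:,:,::-1]); np.save(f"{c}0.npy",d); print((d>0).mean())
    for n in ("bracket","bracket_mould","round_foot","pan"):
        print(c,n,[(round(x["conf"],2),np.round(x["position"],1).tolist()) for x in landmark_of(c,n)])
        if n!="pan":print([(round(x["conf"],2),x["box"]) for x in outline_of(c,n)])
print(status.get_obs()["time_s"])
E
```

```text
{'time_s': 0.0, 'qpos': array([-63.24888381,  18.43968984,  -4.0146756 ,  83.17637683,
         1.29759384,  78.53912801,  -3.25917253]), 'joint_velocities': array([-0.052726  ,  0.00320249, -0.05956459, -0.00849794,  0.02827076,
       -0.01043555, -0.06055122]), 'effort': array([-8.55374419e-04, -4.91280127e+01, -4.04374329e-01, -3.12531495e+01,
       -6.39276300e-02,  4.36198991e-02,  1.83174243e-04]), 'tool_pos': array([0.28431668, 0.58429121, 0.403641  ]), 'tool_rot': array([1.79991457e+02, 1.09810797e-01, 6.40591911e+01]), 'force': array([ 1.04461664, -0.51522898,  0.0394646 ]), 'wrist_torque': array([ 0.00837141,  0.04467261, -0.01901868]), 'grip_width': 0.08702185464981677}
{'vfov': 44.817108530423056, 'cx': 284.592383952584, 'cy': 217.36567423667177, 'eye': array([1.18381627, 0.25502632, 1.13316135]), 'attitude': array([ 34.18301925,   0.30854304, 104.86925351])}
0.996016156462585
scene bracket [(0.97, [219.5, 398.8]), (0.84, [265.2, 428.7]), (0.74, [262.7, 371.4])]
[(0.94, [384.9, 206.1, 419.7, 231.1]), (0.79, [420.1, 239.5, 440.6, 277.4]), (0.67, [354.2, 246.9, 389.2, 277.8])]
scene bracket_mould [(0.94, [266.3, 361.9])]
[(0.76, [333.3, 235.4, 402.0, 293.6])]
scene round_foot [(0.98, [222.7, 257.9])]
[(0.75, [246.7, 209.6, 273.2, 233.2])]
scene pan [(0.65, [196.9, 150.3])]
{'vfov': 56.19350714940726, 'cx': 281.75724406124874, 'cy': 212.6551899842009, 'eye': array([0.25043585, 0.07919671, 1.03926853]), 'attitude': array([ 13.28987629,  -0.15365532, -91.86976879])}
0.9961819727891157
top bracket [(0.8, [200.2, 197.0]), (0.6, [222.4, 143.1])]
[(0.84, [154.6, 244.2, 188.4, 276.7]), (0.81, [131.6, 205.7, 152.4, 235.8]), (0.8, [180.9, 180.7, 213.5, 214.1])]
top bracket_mould [(0.81, [201.7, 199.8])]
[(0.87, [171.3, 173.7, 226.3, 231.6])]
top round_foot [(0.59, [212.1, 310.6])]
[(0.63, [296.5, 198.2, 324.9, 220.0])]
top pan [(0.89, [189.9, 418.0]), (0.44, [203.6, 200.5]), (0.37, [203.2, 199.3])]
0.8
```

View pics/scene0.png

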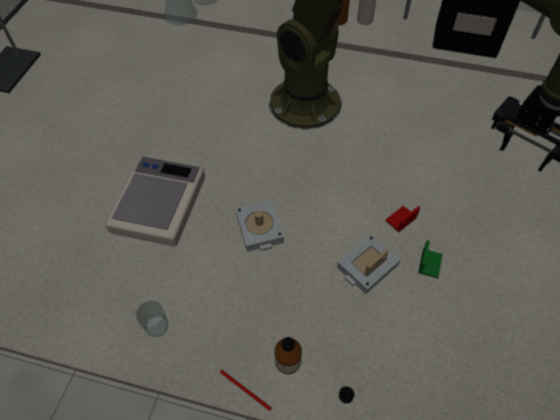

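View pics/top0.png

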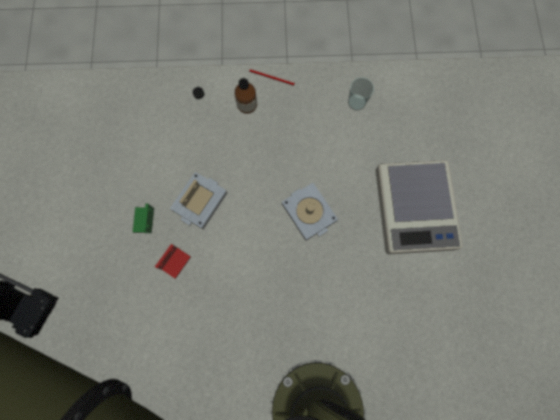

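The scene picture shows three bracket shapes: cream in its aluminium mould at (row 263, col 371), red at (219, 402) and green at (262, 430). The round foot is at (222, 258) and the pan is at about (200, 150). In the top picture, cream is at (200, 197), red (262, 173), green (219, 143), round (210, 310) and pan (192, 420). I choose the cream one in the mould.

```bash
cat >> h.py <<'E'
def cam(c):
    P=cams.camera_params(c); return P,210/np.tan(np.radians(P["vfov"]/2)),R.from_euler("xyz",P["attitude"],degrees=True).as_matrix()
def cloud(c,d):
    P,f,M=cam(c); v,u=np.mgrid[:420,:560]
    q=np.stack([(u-P["cx"])/f*d,-(v-P["cy"])/f*d,-d],-1)
    return q@M.T+P["eye"]
def proj(c,X):
    P,f,M=cam(c); q=(np.asarray(X)-P["eye"])@M
    return np.stack([P["cx"]+f*q[...,0]/-q[...,2],P["cy"]-f*q[...,1]/-q[...,2]],-1)
E
python3 - <<'E'
from h import *
tile=[]
regs={"scene":{"br":(325,225,410,300),"rd":(230,195,292,255),"pan":(100,150,210,250)},"top":{"br":(162,165,238,235),"rd":(275,175,345,245),"pan":(370,150,470,260)}}
def rect(m,X):
    r=cv2.minAreaRect(X[m][:,:2].astype(np.float32)); return np.round(r[0],4),np.round(r[1],4),round(r[2],1)
for c in regs:
    d=np.load(c+"0.npy"); p=cv2.imread(f"pics/{c}0.png"); X=cloud(c,d); z=X[...,2]
    print(c,"bench z",np.median(z[150:300,200:350]), [round(float(np.median(z[a:a+20,b:b+20])),4) for a,b in ((340,40),(120,300),(300,430))])
    for k,(l,t,r,b) in regs[c].items():
        w=np.zeros(z.shape,bool); w[t:b,l:r]=1
        h=np.histogram(z[w],np.arange(-.01,.12,.005))
        print(k,dict(zip((h[1][:-1]*1000).round().astype(int).tolist(),h[0].tolist())))
        if k!="pan":
            print(" mould top",rect(w&(z>.022)&(z<.034),X)," high",rect(w&(z>.055),X),"zmax",np.percentile(z[w&(z>.055)],[5,50,95]))
        else: print(" pan",rect(w&(z>.063)&(z<.08),X),np.median(z[w&(z>.063)]), "body",rect(w&(z>.045),X))
        if k=="br": tile.append(cv2.resize(p[t:b,l:r],(400,400),interpolation=cv2.INTER_CUBIC))
cv2.imwrite("pics/crop.png",np.hstack(tile))
E
```

```text
scene bench z 0.0013406222947167645 [0.0011, 0.003, 0.0007]
br {-10: 18, -5: 1527, 0: 2537, 5: 235, 10: 96, 15: 86, 20: 101, 25: 657, 30: 838, 35: 62, 40: 17, 45: 21, 50: 16, 55: 14, 60: 16, 65: 51, 70: 58, 75: 0, 80: 0, 85: 0, 90: 0, 95: 0, 100: 0, 105: 0, 110: 0}
 mould top (array([0.4991, 0.3135]), array([0.102 , 0.2057]), 56.8)  high (array([0.8479, 0.2741]), array([0.038 , 0.6719]), 83.5) zmax [0.05767905 0.07008913 1.13316135]
rd {-10: 10, -5: 650, 0: 1220, 5: 127, 10: 59, 15: 72, 20: 70, 25: 586, 30: 740, 35: 67, 40: 12, 45: 7, 50: 12, 55: 6, 60: 13, 65: 19, 70: 38, 75: 0, 80: 0, 85: 0, 90: 0, 95: 0, 100: 0, 105: 0, 110: 0}
 mould top (array([ 0.4927, -0.0041]), array([0.1266, 0.1006]), 30.7)  high (array([0.8346, 0.1185]), array([0.7496, 0.0209]), 19.8) zmax [0.05892215 0.07097527 1.13316135]
pan {-10: 34, -5: 1496, 0: 3118, 5: 319, 10: 15, 15: 74, 20: 106, 25: 121, 30: 109, 35: 119, 40: 122, 45: 173, 50: 616, 55: 1361, 60: 397, 65: 827, 70: 1817, 75: 121, 80: 0, 85: 0, 90: 0, 95: 0, 100: 0, 105: 0, 110: 0}
 pan (array([ 0.4941, -0.2894]), array([0.165 , 0.2211]), 89.7) 0.071
[... 545 characters left out ...]
8, 5: 27, 10: 70, 15: 56, 20: 73, 25: 911, 30: 609, 35: 13, 40: 5, 45: 1, 50: 4, 55: 2, 60: 7, 65: 27, 70: 31, 75: 0, 80: 0, 85: 0, 90: 0, 95: 0, 100: 0, 105: 0, 110: 0}
 mould top (array([ 0.494 , -0.0034]), array([0.1208, 0.101 ]), 30.5)  high (array([0.3786, 0.0407]), array([0.0208, 0.2668]), 68.8) zmax [0.06099674 0.07086321 1.03926853]
pan {-10: 32, -5: 2072, 0: 1975, 5: 23, 10: 1, 15: 49, 20: 58, 25: 57, 30: 62, 35: 62, 40: 70, 45: 141, 50: 1113, 55: 1774, 60: 200, 65: 1661, 70: 1604, 75: 9, 80: 0, 85: 0, 90: 0, 95: 0, 100: 0, 105: 0, 110: 0}
 pan (array([ 0.5012, -0.288 ]), array([0.1973, 0.151 ]), 1.6) 0.0699805291092297 body (array([ 0.4531, -0.1426]), array([0.2705, 0.5366]), 15.7)
```

View pics/crop.png

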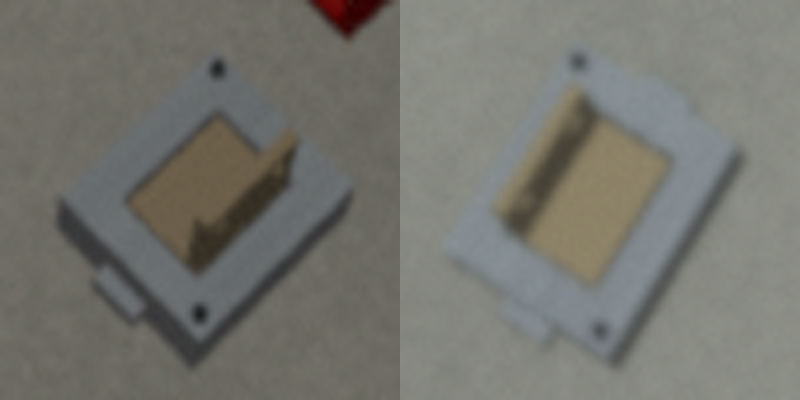

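The crop confirms the cream bracket sitting in the mould, with its web standing free along the mould's long side. The red one only shows at the corner.

```bash
python3 - <<'E'
from h import *
regs={"scene":{"br":(325,225,410,300),"rd":(230,195,292,255),"pan":(100,150,210,250)},"top":{"br":(162,165,238,235),"rd":(275,175,345,245),"pan":(370,150,470,260)}}
def comp(m,X):
    n,l,s,_=cv2.connectedComponentsWithStats(m.astype(np.uint8),connectivity=4); return l==1+np.argmax(s[1:,4])
def rect(m,X):
    m=comp(m,X); r=cv2.minAreaRect(X[m][:,:2].astype(np.float32)); return np.round(r[0],4),np.round(r[1],4),round(r[2],1)
for c in regs:
    d=np.load(c+"0.npy"); p=cv2.imread(f"pics/{c}0.png").astype(int); X=cloud(c,d); z=X[...,2]; ok=(d>0)&(z<.1)
    for k,(l,t,r,b) in regs[c].items():
        w=np.zeros(z.shape,bool); w[t:b,l:r]=1; w&=ok
        if k!="pan":
            print(c,k,"mould",rect(w&(z>.02)&(z<.036),X),"all>20",rect(w&(z>.015),X))
            h=comp(w&(z>.045),X); t_=comp(w&(z>.063),X)
            print("   high c",X[h].mean(0).round(4),rect(h,X),"top c",X[t_].mean(0).round(4),rect(t_,X),"z95",np.percentile(z[h],[50,95]).round(4))
            cr=w&(p[...,2]-p[...,0]>18)&(z<.04)
            print("   cream base",cr.sum(),rect(cr,X),np.median(z[cr]))
        else: print(c,"pan",rect(w&(z>.0645),X),rect(w&(z>.045),X))
    print(c,"neural", [ (n,np.round(landmark_of(c,n)[0]["position"],1)) for n in ("pan",)] if cams.read_camera(c) else 0)
    print("proj pan guess",proj(c,[.502,-.288,.07]))
E
```

```text
scene br mould (array([0.5341, 0.2907]), array([0.102 , 0.1242]), 56.8) all>20 (array([0.5372, 0.2887]), array([0.1019, 0.1318]), 57.0)
   high c [0.5485 0.3082 0.0641] (array([0.5461, 0.3086]), array([0.0096, 0.0721]), 57.1) top c [0.5472 0.3081 0.0695] (array([0.5461, 0.3086]), array([0.0096, 0.0721]), 57.1) z95 [0.0681 0.0726]
   cream base 384 (array([0.5289, 0.2825]), array([0.0417, 0.0779]), 69.4) 0.028423527335328935
scene rd mould (array([ 0.4927, -0.0041]), array([0.1266, 0.1006]), 30.7) all>20 (array([ 0.4973, -0.0015]), array([0.1367, 0.1006]), 30.9)
   high c [ 0.497  -0.0024  0.0647] (array([ 0.4945, -0.0029]), array([0.0221, 0.0227]), 64.1) top c [ 0.4946 -0.0032  0.0707] (array([ 0.4935, -0.0032]), array([0.0207, 0.0213]), 62.3) z95 [0.0685 0.074 ]
   cream base 359 (array([ 0.4944, -0.0029]), array([0.067 , 0.0678]), 23.8) 0.029178431118257686
scene pan (array([ 0.5219, -0.2869]), array([0.1564, 0.1537]), 2.1) (array([ 0.4952, -0.2872]), array([0.2433, 0.1918]), 1.4)
scene neural [('pan', array([194.3, 149.2]))]
proj pan guess [152.76944404 193.60020751]
top br mould 
[... 363 characters left out ...]
ray([0.044 , 0.0689]), 57.6) 0.027714228631883442
top rd mould (array([ 0.494 , -0.0034]), array([0.1208, 0.101 ]), 30.5) all>20 (array([ 0.4968, -0.0018]), array([0.1304, 0.1009]), 30.4)
   high c [ 0.4914 -0.003   0.0679] (array([ 0.4927, -0.003 ]), array([0.0199, 0.0206]), 1.0) top c [ 0.4926 -0.0035  0.0704] (array([ 0.4927, -0.003 ]), array([0.0199, 0.0206]), 1.0) z95 [0.0699 0.0733]
   cream base 426 (array([ 0.4944, -0.0049]), array([0.0665, 0.0664]), 88.6) 0.028149118677198826
top pan (array([ 0.5243, -0.2873]), array([0.1512, 0.151 ]), 1.6) (array([ 0.494 , -0.2869]), array([0.2402, 0.189 ]), 1.5)
top neural [('pan', array([192.7, 417.5]))]
proj pan guess [421.19630728 199.61017025]
```

Measured positions (both cameras agree within 1-2 mm):
- **Web:** centre (0.5455, 0.3085), top at z 0.070, normal at 57°.
- **Bracket mould:** centre (0.534, 0.291).
- **Pan:** centre (0.523, -0.287, 0.070).

Next I move above the web.

Request:
{"api": "jog_arm", "payload": {"rows": [[0,0,0,0,0,0,7.06],[0,-0.0081,0.0336,0.0094,0,0,0],[0,-0.0081,0.0336,0.0094,0,0,0],[0,-0.0081,0.0336,0.0094,0,0,0],[0,-0.0081,0.0336,0.0094,0,0,0],[0,-0.0081,0.0336,0.0094,0,0,0],[0,-0.0081,0.0336,0.0094,0,0,0],[0,-0.0081,0.0336,0.0094,0,0,0],[0,-0.0081,0.0336,0.0094,0,0,0],[0,-0.0081,0.0336,0.0094,0,0,0],[0,-0.0081,0.0336,0.0094,0,0,0],[0,0,0,0,0,0,0]], "grip_force": 15}}

```text
time_s: 2.0
tool_pos: [0.5272, 0.3252, 0.3089]
tool_rot: [179.7, 0.3, 56.3]
force: [1.3, -1.5, 0.6]
grip_width: 0.0874
```

Request:
{"api": "jog_arm", "payload": {"rows": [[0,0,0,0,0,0,0],[0,0,0,0,0,0,0],[0,0,0,0,0,0,0]]}}

```text
time_s: 2.25
tool_pos: [0.5211, 0.3352, 0.3111]
tool_rot: [-180.0, -0.1, 57.1]
force: [0.1, -1.2, -1.0]
grip_width: 0.0869
```

```bash
cat >> h.py <<'E'
def togo(x,y,z,yaw):
    o=status.get_obs(); r=R.from_euler("xyz",o["tool_rot"],degrees=True)
    print(o["time_s"],o["tool_pos"],o["tool_rot"],o["force"],o["grip_width"])
    print("shift",(r.inv().apply(np.array([x,y,z])-o["tool_pos"])).round(4),"turn",np.degrees((r.inv()*R.from_euler("xyz",[180,0,yaw],degrees=True)).as_rotvec()).round(2))
E
python3 -c "
from h import *
togo(.5455,.3085,.30,57)"
```

```text
2.25 [0.52109629 0.33520095 0.31114514] [-1.79956735e+02 -6.02699892e-02  5.71395143e+01] [ 0.09967762 -1.16166052 -1.04452659] 0.08693767855549349
shift [-0.0092  0.035   0.0111] turn [-0.04 -0.06  0.14]
```

Request:
{"api": "jog_arm", "payload": {"rows": [[0,-0.0046,0.0175,0.0055,0,0,0],[0,-0.0046,0.0175,0.0055,0,0,0],[0,0,0,0,0,0,0],[0,0,0,0,0,0,0],[0,0,0,0.02,0,0,0],[0,0,0,0.02,0,0,0],[0,0,0,0.02,0,0,0],[0,0,0,0.012,0,0,0],[0,0,0,0,0,0,0],[0,0,0,0,0,0,0]]}}

```text
time_s: 3.08
tool_pos: [0.5457, 0.3079, 0.2278]
tool_rot: [-180.0, 0.0, 57.1]
force: [0.5, -0.4, -0.9]
grip_width: 0.0875
```

```bash
python3 -c "
from h import *
togo(.5455,.3085,.22,57)
t=[]
for c,X in (('scene',[.5455,.3085,.06]),('top',[.5455,.3085,.06])):
    p,d=cams.read_camera(c); u,v=proj(c,X).astype(int); t.append(cv2.resize(p[v-45:v+45,u-45:u+45,::-1],(400,400),interpolation=2))
cv2.imwrite('pics/g1.png',np.clip(np.hstack(t)*1.5,0,255))"
```

```text
3.0833 [0.54568614 0.30794538 0.22780597] [-1.79954165e+02  1.63124404e-02  5.70962981e+01] [ 0.50081148 -0.40247966 -0.9084555 ] 0.08750548646178921
shift [ 0.0004 -0.0005  0.0078] turn [-0.05  0.02  0.1 ][ WARN:0@1.331] global loadsave.cpp:1063 imwrite_ Unsupported depth image for selected encoder is fallbacked to CV_8U.
```

View pics/g1.png

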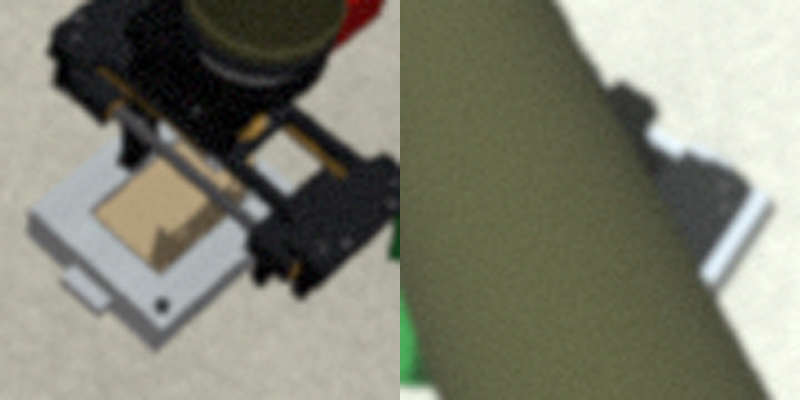

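The left crop (scene) shows the open jaws straddling the web across its thickness, with the base plate still seated. The arm hides the bracket in the top view. Next I go down the last 8 mm and close.

Request:
{"api": "jog_arm", "payload": {"rows": [[0,0.0004,-0.0005,0.0075,0,0,0],[0,0,0,0,0,0,0],[0,0,0,0,0,0,0],[1,0,0,0,0,0,0],[1,0,0,0,0,0,0],[1,0,0,0,0,0,0],[1,0,0,0,0,0,0],[1,0,0,0,0,0,0],[1,0,0,0,0,0,0],[1,0,0,0,0,0,0],[1,0,0,0,0,0,0],[1,0,0,0,0,0,0]], "grip_force": 20}}

```text
time_s: 4.18
tool_pos: [0.5462, 0.3074, 0.2203]
tool_rot: [-180.0, -0.0, 57.0]
force: [0.3, -0.1, 0.2]
grip_width: 0.0349
```

Request:
{"api": "jog_arm", "payload": {"rows": [[1,0,0,0,0,0,0],[1,0,0,0,0,0,0],[1,0,0,0,0,0,0],[1,0,0,0,0,0,0]]}}

```text
time_s: 4.52
tool_pos: [0.5462, 0.3074, 0.2203]
tool_rot: [180.0, -0.0, 57.0]
force: [-0.1, 0.8, -0.8]
grip_width: 0.0079
```

Held at 7.9 mm, which matches the 8 mm web. Lifting slowly out of the mould.

Request:
{"api": "jog_arm", "payload": {"rows": [[1,0,0,0,0,0,0],[1,0,0,0,0,0,0],[1,0,0,-0.005,0,0,0],[1,0,0,-0.008,0,0,0],[1,0,0,-0.01,0,0,0],[1,0,0,-0.015,0,0,0],[1,0,0,-0.02,0,0,0],[1,0,0,-0.02,0,0,0],[1,0,0,-0.02,0,0,0],[1,0,0,-0.012,0,0,0],[1,0,0,0,0,0,0],[1,0,0,0,0,0,0]]}}

```text
time_s: 5.52
tool_pos: [0.5463, 0.3074, 0.3311]
tool_rot: [180.0, -0.1, 57.0]
force: [0.0, -0.1, -1.5]
grip_width: 0.0079
```

```bash
python3 -c "
from h import *
togo(.5345,-.2694,.33,57)
t=[]
p,d=cams.read_camera('scene'); u,v=proj('scene',[.5455,.3085,.14]).astype(int); t=cv2.resize(p[v-45:v+45,u-45:u+45,::-1],(400,400),interpolation=2)
cv2.imwrite('pics/g2.png',cv2.convertScaleAbs(t,alpha=1.5))"
```

```text
5.5167 [0.54628801 0.30740797 0.33110115] [ 1.79962658e+02 -9.38211084e-02  5.69983064e+01] [ 0.04999172 -0.10152518 -1.47641274] 0.007857740147515002
shift [-0.4902  0.3043  0.0005] turn [ 0.04 -0.09 -0.  ]
```

View pics/g2.png

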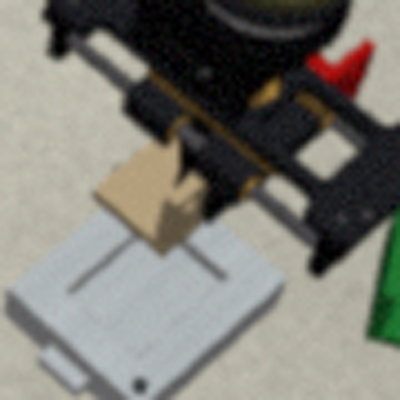

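The bracket hangs level in the jaws, clear of the mould and square to the gripper. Carrying it to the pan, 60 mm above the pan top.

Request:
{"api": "jog_arm", "payload": {"rows": [[1,-0.0112,0.0069,0,0,0,0],[1,-0.0112,0.0069,0,0,0,0],[1,-0.0223,0.0138,0,0,0,0],[1,-0.0223,0.0138,0,0,0,0],[1,-0.0223,0.0138,0,0,0,0],[1,-0.0223,0.0138,0,0,0,0],[1,-0.0223,0.0138,0,0,0,0],[1,-0.0223,0.0138,0,0,0,0],[1,-0.0223,0.0138,0,0,0,0],[1,-0.0223,0.0138,0,0,0,0],[1,-0.0223,0.0138,0,0,0,0],[1,-0.0223,0.0138,0,0,0,0]]}}

```text
time_s: 6.57
tool_pos: [0.5387, 0.0157, 0.3293]
tool_rot: [-179.9, 0.1, 56.9]
force: [0.2, 0.3, -1.2]
grip_width: 0.0074
```

Request:
{"api": "jog_arm", "payload": {"rows": [[1,-0.0223,0.0138,0,0,0,0],[1,-0.0223,0.0138,0,0,0,0],[1,-0.0223,0.0138,0,0,0,0],[1,-0.0223,0.0138,0,0,0,0],[1,-0.0223,0.0138,0,0,0,0],[1,-0.0223,0.0138,0,0,0,0],[1,-0.0223,0.0138,0,0,0,0],[1,-0.0223,0.0138,0,0,0,0],[1,-0.0223,0.0138,0,0,0,0],[1,-0.0112,0.0069,0,0,0,0],[1,-0.0112,0.0069,0,0,0,0],[1,0,0,0,0,0,0]]}}

```text
time_s: 7.57
tool_pos: [0.5315, -0.2481, 0.3295]
tool_rot: [-180.0, 0.2, 56.6]
force: [-0.5, 0.2, -0.9]
grip_width: 0.008
```

Request:
{"api": "jog_arm", "payload": {"rows": [[1,0,0,0,0,0,0],[1,0,0,0,0,0,0],[1,0,0,0,0,0,0],[1,0,0,0,0,0,0]]}}

```text
time_s: 7.9
tool_pos: [0.5342, -0.2422, 0.3301]
tool_rot: [-180.0, -0.0, 57.1]
force: [0.1, 0.4, -1.0]
grip_width: 0.008
```

```bash
python3 -c "
from h import *
togo(.5345,-.2694,.29,57)
p,d=cams.read_camera('scene'); cv2.imwrite('pics/g3.png',cv2.convertScaleAbs(cv2.resize(p[120:270,80:280,::-1],(800,600),interpolation=2),alpha=1.5))
X=cloud('scene',d); p=p.astype(int); m=(p[...,0]-p[...,2]>18)&(X[...,2]>.1)&(X[...,2]<.2)&(X[...,1]<-.2)&(X[...,1]>-.4)&(X[...,0]>.4)&(X[...,0]<.65); print(m.sum(),X[m].min(0),X[m].max(0),np.median(X[m],0))"
```

```text
7.9 [ 0.53420692 -0.24222204  0.33012876] [-1.79975382e+02 -3.14720523e-02  5.71009593e+01] [ 0.10100154  0.425087   -1.01545267] 0.00795811204771394
shift [-0.0227  0.015   0.0401] turn [-0.02 -0.03  0.1 ]
140 [ 0.52208798 -0.29684238  0.13174649] [ 0.56497478 -0.24528542  0.18335497] [ 0.55361085 -0.2554678   0.14827979]
```

View pics/g3.png

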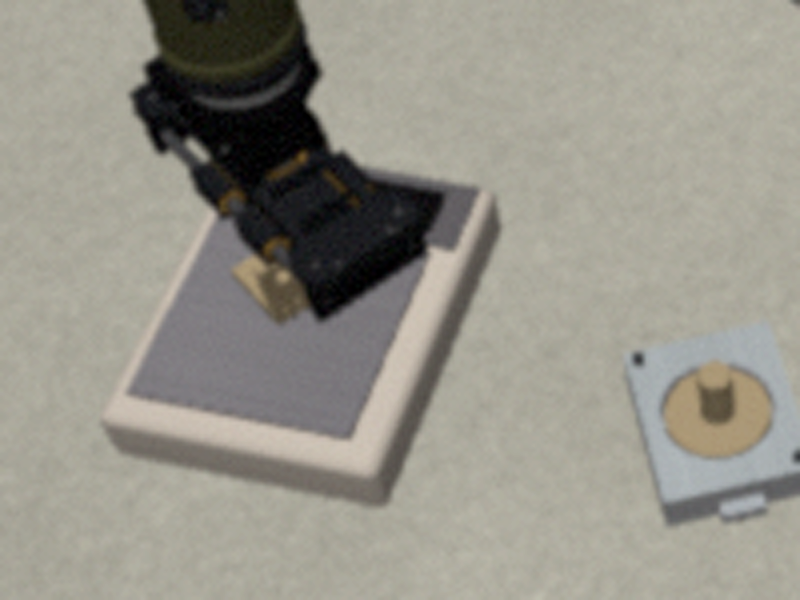

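The picture shows the bracket still held level over the pan at crop (275, 285), and the round casting untouched. Centring it now and lowering to about 4 mm above the pan.

Request:
{"api": "jog_arm", "payload": {"rows": [[1,-0.0113,0.0075,0,0,0,0],[1,-0.0114,0.0075,0,0,0,0],[1,0,0,0,0,0,0],[1,0,0,0.015,0,0,0],[1,0,0,0.015,0,0,0],[1,0,0,0.015,0,0,0],[1,0,0,0.008,0,0,0],[1,0,0,0,0,0,0],[1,0,0,0,0,0,0],[1,0,0,0,0,0,0]]}}

```text
time_s: 8.78
tool_pos: [0.5347, -0.2705, 0.2782]
tool_rot: [179.9, -0.0, 57.0]
force: [-0.4, 0.7, -0.8]
grip_width: 0.008
```

```bash
python3 -c "
from h import *
togo(.5345,-.2694,.2725,57)"
```

```text
8.7833 [ 0.53471259 -0.27047471  0.27819031] [ 1.79922241e+02 -2.50333164e-02  5.70177459e+01] [-0.35016807  0.66318913 -0.81222317] 0.008022795806619756
shift [ 0.0008 -0.0008  0.0057] turn [ 0.08 -0.03  0.02]
```

Request:
{"api": "jog_arm", "payload": {"rows": [[1,0,0,0.002,0,0,0],[1,0,0,0.002,0,0,0],[1,0,0,0.001,0,0,0],[1,0,0,0,0,0,0],[1,0,0,0,0,0,0],[1,0,0,0,0,0,0]]}}

```text
time_s: 9.28
tool_pos: [0.5343, -0.2706, 0.2723]
tool_rot: [180.0, -0.0, 57.0]
force: [-0.3, 0.1, -0.2]
grip_width: 0.0082
```

Request:
{"api": "jog_arm", "payload": {"rows": [[1,0,0,0.0005,0,0,0],[1,0,0,0.0005,0,0,0],[1,0,0,0,0,0,0],[1,0,0,0,0,0,0]]}}

```text
time_s: 9.62
tool_pos: [0.5343, -0.2707, 0.2723]
tool_rot: [180.0, -0.0, 57.0]
force: [-1.8, 1.2, 6.0]
grip_width: 0.0076
```

Contact: 6 N upward, and z stays at 0.2723, the height I expected. Easing back 0.5 mm and opening.

Request:
{"api": "jog_arm", "payload": {"rows": [[1,0,0,-0.0007,0,0,0],[1,0,0,0,0,0,0],[0.9,0,0,0,0,0,0],[0.8,0,0,0,0,0,0],[0.6,0,0,0,0,0,0],[0.4,0,0,0,0,0,0],[0.3,0,0,0,0,0,0],[0.3,0,0,0,0,0,0],[0.3,0,0,0,0,0,0],[0.3,0,0,0,0,0,0]]}}

```text
time_s: 10.45
tool_pos: [0.5343, -0.2705, 0.2719]
tool_rot: [180.0, -0.0, 57.0]
force: [0.0, -0.7, 0.1]
grip_width: 0.0477
```

Request:
{"api": "jog_arm", "payload": {"rows": [[0.3,0,0,0,0,0,0],[0.3,0,0,0,0,0,0],[0.3,0,0,-0.01,0,0,0],[0.3,0,0,-0.02,0,0,0],[0.3,0,0,-0.03,0,0,0],[0.3,0,0,-0.03,0,0,0],[0.3,0,0,-0.03,0,0,0],[0.3,0,0,-0.03,0,0,0],[0.3,0,0,0,0,0,0],[0.3,0,0,0,0,0,0],[0.3,0,0,0,0,0,0]]}}

```text
time_s: 11.37
tool_pos: [0.534, -0.2705, 0.4221]
tool_rot: [180.0, -0.0, 57.0]
force: [0.2, -0.8, -0.2]
grip_width: 0.0605
```

```bash
python3 -c "
from h import *
togo(.5345,-.2694,.42,57)
p,d=cams.read_camera('scene'); cv2.imwrite('pics/g4.png',cv2.convertScaleAbs(cv2.resize(p[120:270,80:280,::-1],(800,600),interpolation=2),alpha=1.5))
X=cloud('scene',d); p=p.astype(int); z=X[...,2]
m=(p[...,0]-p[...,2]>18)&(z>.072)&(z<.13)&(abs(X[...,1]+.287)<.07)&(abs(X[...,0]-.523)<.07)
print(m.sum(),np.median(z[m&(z<.09)]),np.percentile(z[m],97),cv2.minAreaRect(X[m][:,:2].astype('f4')))
w=m&(z>.113);print('web',w.sum(),X[w].mean(0))
r=landmark_of('scene','round_foot')[0]; print(r, landmark_of('scene','bracket'))"
```

```text
11.3667 [ 0.53403949 -0.27053793  0.42209225] [ 1.79997662e+02 -2.07860024e-02  5.69925160e+01] [ 0.1565871  -0.81811138 -0.17513179] 0.06047016662619394
shift [ 0.0012 -0.0002  0.0021] turn [ 0.   -0.02 -0.01]
378 0.0817277674617396 0.12539606160185163 ((0.5207846164703369, -0.28807157278060913), (0.0590231716632843, 0.07000128924846649), 55.766082763671875)
web 130 [ 0.53500774 -0.26893802  0.12120909]
{'position': [224.9, 258.2], 'conf': 0.6} [{'position': [218.9, 398.6], 'conf': 0.88}, {'position': [199.6, 149.9], 'conf': 0.55}, {'position': [264.4, 433.1], 'conf': 0.55}]
```

View pics/g4.png

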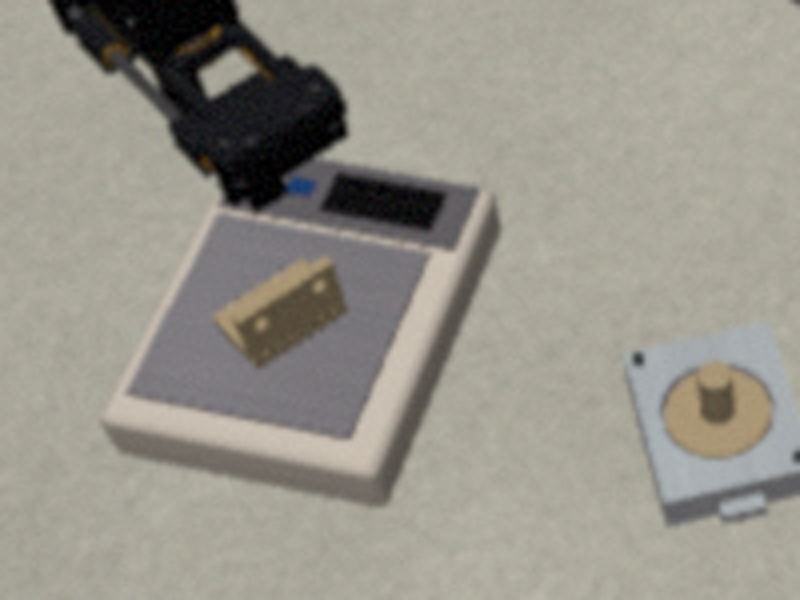

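The bracket stands upright and free on the middle of the pan, at crop (275, 310). The round casting is still in its mould and the gripper is well clear. Handing in.

```bash
python3 -c "
from h import *
print(env.sign_off())"
```

```text
the job is handed in; nothing more can be done
None
```

The bracket is standing on its base plate in the middle of the balance's pan, released, and the job is handed in at about 11.5 s of the 42 s. I pinched the cream bracket across its web, lifted it out of the mould and carried it over. I lowered it until the pan pushed back with 6 N, then opened the jaws and raised the gripper 150 mm.

- **Placing:** in the last picture the bracket is upright. Its footprint centre is at about (0.521, -0.288), 2–3 mm from the measured pan centre (0.523, -0.287). The web top reads about 0.122–0.125, against 0.122 expected.
- **Round casting:** it is still upright in its mould. Its detected position moved about 2 pixels (a few mm) between pictures, which is within the network's scatter.
- **Disagreements:** the networks also reported the red and green look-alikes as brackets, so I chose by colour and by the mould. The network's pan point in the top picture was about 7 pixels off my first pan estimate, so I used the depth measurement, where both cameras agreed within about 2.5 mm. After release I checked with the scene camera only.

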